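# Monthly trip test of the lab bench's residual-current switch

### The arm

A 7-joint arm with a two-finger parallel gripper is mounted at the origin on the work surface. World frame = base frame: x ahead of the robot, y to its left, z up, the work surface at z = 0. Lengths are in mm, angles in rad, forces in N, time in s.
With the tool pointing down it reaches from about 375 to 925 mm from the base axis. Payload 3.1 kg.
Tool frame: the origin (TCP) lies midway between the tips of the shut fingers; the grasp point (between the pads) lies 19 mm behind it (env.grip_point_offset is the distance from the TCP to the grasp point, in mm); x points along the fingers, y is the direction in which the jaws open and shut, and the axes are right-handed (so a half turn about x gives the same grasp; the last joint's range is limited). The gripper opens to 85 mm and grips with 20 to 120 N. Pads are 22 mm wide; open, the fingers measure 114 mm over their backs; the gripper's body (76 mm by 85 mm) begins 54 mm behind the grasp point. The pads swing forward as they close: fully open they stand 13 mm farther back than shut.
Start: joints at [-1.285, 0.383, 0.044, 1.598, -0.018, 1.161, -0.05], TCP at [243.368, 602.723, 210.569] pointing down, gripper open.
Joint ranges: [-2.61, 2.61], [-0.41, 2.15], [-1.48, 1.57], [0, 2.5], [-1.57, 4.71], [0.05, 1.97], [-2.85, 2.85]. Speed limits (rad/s): [2.79, 2.79, 3.14, 3.14, 3.14, 3.14, 3.14].

### API

Orientations are given as a rotation vector (axis times angle).
In Python, from station import env, vision, job gives the robot as it stands. The module is installed in compiled form; this text tells all that it offers.
- The arm moves only by the tool play_rows, never from a script. Its argument "deltas" is one flat list of numbers, 7 for each row, row after row: the shift along the tool's x, y, z in m, then the turn, a rotation vector about the tool's x, y, z in degrees, then the opening, from -1 (shut) to 1 (fully open). A call has 1 to 10 rows; each row is the pose to reach, as a shift and turn from the pose measured when the call began, along the tool's axes at that moment; what a row does not reach only later rows make up. A row lasts 1/8 s, in which the tool goes at most 62.5 mm and 10.7 degrees, less where a joint would pass 70% of its speed; a pose out of reach is approached as far as the arm can. A call with a gripper value outside its range is refused whole. The fingers move at their own pace and stop on an object; "newtons" is the grip in N (left out, the last holds). Time passes only in rows, so rows that repeat a pose let the fingers close. It gives the time, the measured TCP pose, the force and the opening at its end, in the units of the state.
- env.observe(): the state, without advancing time (a new reading comes with each control period).
- vision.camera(name): name is "scene" or "side" or "wrist"; returns (picture, depth): 420x560x3 uint8, red, green, blue; 420x560 float32, mm along the optical axis (not along the pixel's ray), 0 where there is no reading.
- vision.camera_params(name): a dict with "K" (3x3 intrinsics, pixels), "R" (3x3) and "t" (3): a world point X has camera coordinates R X + t. Camera axes: x right, y down, z forward; pixel columns grow to the right and rows downward; lengths in mm; the calibration is good to about 2 mm. A picture is of the moment at which its call begins: read the wrist's pose just before it. camera_params takes no time and is no camera call; for the wrist camera it gives the pose at the moment of the call.
- job.close_job(): hands the job in, once; it reports no verdict.
The state is a dict: "time": time; "joint_pos": joint angles; "qd": joint speeds; "joint_efforts": joint torques, N m; "position": TCP position; "eef_rot": TCP orientation; "contact_force": force on the tool from outside, world axes, zero at the start; "wrist_torque": the same for the moment, N m; "gripper_width": finger opening in mm.
Only numpy, scipy, OpenCV 4.12 (cv2) and the standard library are available. Lean on these libraries where they do the work, as an engineer would, in place of code of your own. Each camera call takes 0.05 s, during which the arm holds its last target. There are 200 camera calls.

### The job

Do the trip test on the bench power unit: press the test button gently until the big black lever beside it drops to half-way, and let go of the button. Then set the switch again: push the lever fully down to its stop to re-arm it, and lift it fully up until it stays up by itself. Do not force the button or the lever, leave the two small breakers switched on and do not disturb the things standing around.

Things in the scene. Friction and masses are not known exactly. Their poses are not given: they have to be found in the camera images.
- unit: Grey desk-top power unit, fixed to the bench, 190 (x) by 360 (y) mm; its top is a panel sloping at 0.35 rad, low along the -x side (50 mm high), high along +x (118 mm, overhanging 13 mm behind). Origin: centre of its underside; x points to the high rear edge, z up. Sockets at its +y end, the residual-current switch beside them, two small breakers towards -y.
- rcd: The residual-current switch: light grey square plate 110 x 110 mm set in the sloping panel, 6 mm proud of it. Origin: centre of its outer face. x points up the slope, y to the left across it, z straight out of the face (tilted 0.35 rad from vertical towards the unit's low side). Button and lever stand 50 mm apart on it.
- test_button (a joint): Travel of the test button into the plate along rcd -z: 0 (out) to 0.007 m (bottom), against about 1 N for the first 1 mm, then 6 to 8 N. It trips the lever between about 3 and 6.5 mm, so press until it bottoms or the lever drops. It comes out again by itself.
- button_top (a point): Centre of the top of the test button, a round off-white button of 16 mm diameter, at rcd (0, +25, +10) mm when out.
- rcd_lever (a joint): Lever angle: 0 = upper stop, 1.05 rad = lower stop; it leans 0.52 - angle from the face's normal (up the slope if positive). On, it rests latched near 0.12; tripped, a spring brings it to about 0.6. Tripped, it will not stay up until pushed past 0.97, best to the lower stop (it then springs back to 0.6); then push it past 0.05, best to the upper stop: the catch snaps in and it stays near 0.12.
- lever_tip (a point): Middle of the free end of the black lever, a bar 22 mm wide (rcd y), 10 mm thick, standing 25 to 30 mm out of the face. It swings in the plane rcd y = -25 mm about a pivot at rcd (0, -25, -12) mm, 42 mm from the tip. Pushing the tip takes up to about 6 N at either end of the swing, in proportion more nearer the pivot. It cannot re-arm or latch while the button is held in.
- breaker0 (a joint): Small toggle (12 mm wide, standing 16 mm out) of the narrow breaker 105 mm to the -y side of the rcd lever; 0 = on (leaning up the slope), 1 = off. Stays where it is left.
- breaker1 (a joint): The same on the second narrow breaker, 40 mm further to -y.
- jar: Loose glass jar with a brass lid, 84 mm diameter, about 130 mm high, near the unit's +y end. Origin: centre of the underside.
- tube_rack: Loose green plastic tube rack, 90 x 200 mm, 54 mm high with caps to 64 mm, near the unit's -y end. Origin: centre of the underside.
- wash_bottle: Loose white plastic bottle with yellow cap, 64 mm diameter, about 160 mm high, behind the unit (its +x side). Origin: centre of the underside.
There are look-alikes about, which are no part of the job. What is shaped like the jar but blue or pink is not meant.

How it is judged (in metres and radians):
On the way, in this order (a step that is already met when the one before it is completed fails the run):
1. the test button is pressed in and the lever has dropped (value of joint rcd_lever above 0.4 rad and value of joint test_button above 0.003 m), for 0.05 s.
2. with the button let go, the lever is pushed down to its lower stop (value of joint rcd_lever above 0.95 rad and value of joint test_button below 0.002 m).
3. the lever is lifted back up (value of joint rcd_lever below 0.2 rad), for 0.2 s.
At the end, for the whole second after the job is handed in: The lever stays up by itself (within 0.2 rad of its upper stop), the test button is out (within 1.5 mm), both small breakers are still on (below 0.35 rad), and jar, rack and bottle stand upright (value of joint rcd_lever below 0.2 rad and value of joint test_button below 0.0015 m and value of joint each of breaker0, breaker1 below 0.35 rad and angle between each of jar, tube_rack, wash_bottle's own z axis and vertical below 0.1 rad); the robot touches nothing.
It fails at once if the test button is pressed with more than 30 N (contact force between any of the fingers, the arm and test_button above 30 N).
It fails at once if the lever is forced with more than 40 N (contact force between any of the fingers, the arm and rcd_lever above 40 N).
It fails at once if a small breaker is switched (beyond 0.35 rad) (not (value of joint each of breaker0, breaker1 below 0.35 rad)).
It fails at once if the jar, the tube rack or the bottle is shifted by more than 20 mm (distance of any of jar, tube_rack, wash_bottle from where it was at the start of the episode above 0.02 m).
It also fails if it takes over 58 s, if anything falls off the work surface, if the arm or the gripper's body presses on something with over 40 N, if the wrist force passes 120 N, or if a joint passes its speed limit or range.

## Working session

There is one attempt and no reset: what is moved stays moved. The work goes in short steps, Python scripts to look and compute and a tool call to move; the robot and the scene stay as the last step left them, time stands still between calls to the robot, and variables do not carry over. Pictures are saved under pics/ and viewed, about 8 in all and at most 12, crops included, and the job is handed in when it is done.

Besides the shell and the picture viewer there is one more tool, called as name(argument=value, ...) on one line, values as JSON. play_rows: Moves the arm, as the interface text tells. Its arguments: {"type":"object","properties":{"deltas":{"type":"array"},"newtons":{"type":"number"}},"required":["deltas"]}

```bash
mkdir -p pics; python3 - <<'E'
from station import env, vision
import cv2, numpy as np
s=env.observe(); print({k:np.round(v,3) for k,v in s.items()})
for n in ("scene","side"):
    p,d=vision.camera(n); c=vision.camera_params(n)
    np.savez(n+".npz",p=p,d=d,**c); cv2.imwrite(f"pics/{n}1.png",p[:,:,::-1])
    print(n,np.round(c["K"],1).tolist(),np.round(-c["R"].T@c["t"]),np.round(c["R"][2],2))
E
```

```text
{'time': np.float64(0.0), 'joint_pos': array([-1.285,  0.384,  0.044,  1.6  , -0.018,  1.161, -0.05 ]), 'qd': array([-0.001,  0.   ,  0.   ,  0.   ,  0.   , -0.   ,  0.   ]), 'joint_efforts': array([ 1.0000e-03, -4.3345e+01,  1.0250e+00, -2.4952e+01,  1.1000e-02,
        1.1000e-02, -0.0000e+00]), 'position': array([243.017, 601.784, 209.164]), 'eef_rot': array([ 0.299,  1.55 , -0.303]), 'contact_force': array([-0.493, -0.484,  0.406]), 'wrist_torque': array([-0.004, -0.038,  0.024]), 'gripper_width': np.float64(85.236)}
scene [[468.1, 0.0, 280.5], [0.0, 468.1, 201.2], [0.0, 0.0, 1.0]] [1467.  447. 1030.] [-0.64 -0.29 -0.71]
side [[403.5, 0.0, 278.5], [0.0, 403.5, 212.9], [0.0, 0.0, 1.0]] [416. 824. 736.] [ 0.17 -0.77 -0.62]
```

View pics/scene1.png

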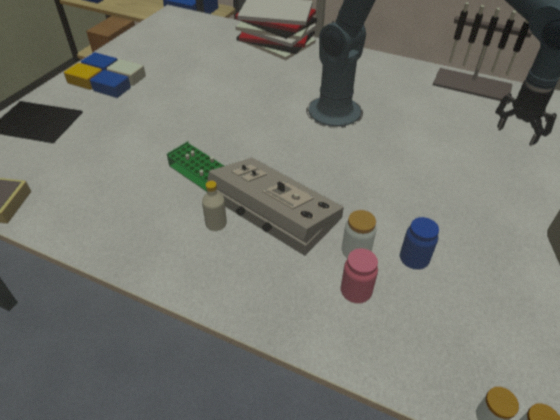

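View pics/side1.png

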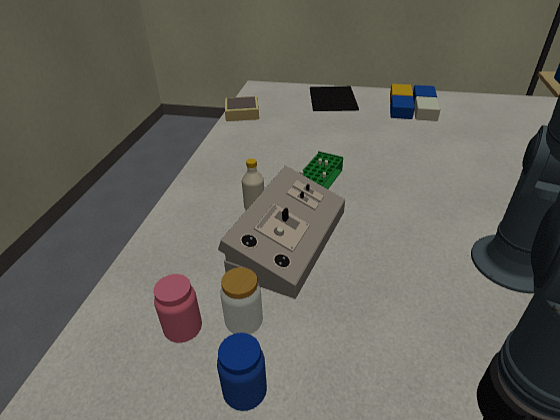

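The scene view shows the unit at about (275,200), with the lever at (281,187). In the side view the plate is at about (282,226), the lever at (285,214) and the button at (279,231). The clear jar is close to the unit's +y end. Next I fit the panel and the plate.

```bash
python3 - <<'E'
import cv2, numpy as np
def cloud(z):
    K,R,t,d=z["K"],z["R"],z["t"],z["d"]; v,u=np.mgrid[:420,:560]
    r=np.stack([(u-K[0,2])/K[0,0],(v-K[1,2])/K[1,1],np.ones_like(d)],-1)*d[...,None]
    return (r-t)@R
for n,poly,pp in (("side",[(288,175),(338,205),(293,283),(230,242)],(282,226)),("scene",[(250,163),(335,208),(305,232),(215,178)],(287,190))):
    z=np.load(n+".npz"); P=cloud(z); p=z["p"]
    m=np.zeros((420,560),np.uint8); cv2.fillPoly(m,[np.array(poly)],1)
    X=P[(m>0)&(z["d"]>0)]
    for i in range(15):
        c=np.linalg.lstsq(np.c_[X[:,:2],np.ones(len(X))],X[:,2],rcond=None)[0]
        r=X[:,2]-X[:,:2]@c[:2]-c[2]; s=max(4,np.median(abs(r))*2.5)
        if i<14: X=X[abs(r)<s] if (abs(r)<s).sum()>200 else X
    nrm=np.array([-c[0],-c[1],1]); nrm/=np.linalg.norm(nrm)
    print(n,len(X),"tilt",np.arccos(nrm[2]),"yaw",np.arctan2(c[1],c[0]),"c",c)
    # plate mask: bright pixels within the panel
    g=cv2.cvtColor(p,cv2.COLOR_RGB2GRAY); med=np.median(g[m>0])
    # otsu inside
    th,_=cv2.threshold(g[m>0].reshape(-1,1),0,255,cv2.THRESH_OTSU); th=max(th,med+8)
    b=((g>th)&(m>0)).astype(np.uint8)
    cs,_=cv2.findContours(b,cv2.RETR_EXTERNAL,cv2.CHAIN_APPROX_NONE)
    cs=sorted(cs,key=cv2.contourArea)[-3:]
    print("med",med,"th",th)
    yaw=np.arctan2(c[1],c[0])
    ex=np.array([np.cos(yaw),np.sin(yaw),0]); ey=np.cross(nrm,ex);ey/=np.linalg.norm(ey); ex=np.cross(ey,nrm)
    K,R,t=z["K"],z["R"],z["t"]; C=-R.T@t
    for k in cs:
        uv=k[:,0].astype(float); ray=np.c_[(uv-[K[0,2],K[1,2]])/K[0,0],np.ones(len(uv))]@R
        o=np.array([0,0,c[2]])+6*nrm
        q=C+ray*(((o-C)@nrm)/(ray@nrm))[:,None]
        ab=np.c_[q@ex,q@ey].astype(np.float32); rc=cv2.minAreaRect(ab)
        ctr=ex*rc[0][0]+ey*rc[0][1]+nrm*(o@nrm)
        print(" contour",cv2.boundingRect(k),"size",np.round(rc[1]),"ang",rc[2],"ctr",np.round(ctr,1))
    big=cv2.resize(p[150:290,200:350],None,fx=4,fy=4,interpolation=cv2.INTER_CUBIC)
    cv2.imwrite(f"pics/{n}_crop.png",big[:,:,::-1])
E
```

```text
side 4185 tilt 0.35346567357246605 yaw -0.23306972930490097 c [ 3.58984972e-01 -8.52171891e-02 -1.15836522e+02]
med 113.0 th 121.0
 contour (293, 180, 30, 21) size [25. 87.] ang 88.28641510009766 ctr [537.4 -95.8  91.7]
 contour (288, 187, 30, 21) size [28. 88.] ang 89.90789031982422 ctr [547.1 -58.5  91.9]
 contour (255, 204, 54, 46) size [109. 108.] ang 89.96876525878906 ctr [577.2  67.7  92. ]
scene 2254 tilt 0.32801321495237645 yaw -0.23976682546258368 c [ 3.30571473e-01 -8.08146685e-02 -1.01735814e+02]
med 116.0 th 124.0
 contour (233, 168, 10, 6) size [24. 32.] ang 88.3454360961914 ctr [ 563.5 -105.8   99.4]
 contour (243, 174, 11, 6) size [25. 29.] ang 86.43631744384766 ctr [573.4 -68.   99.6]
 contour (279, 181, 34, 26) size [108.  99.] ang 88.98571014404297 ctr [573.5  65.2  88.9]
```

View pics/side_crop.png

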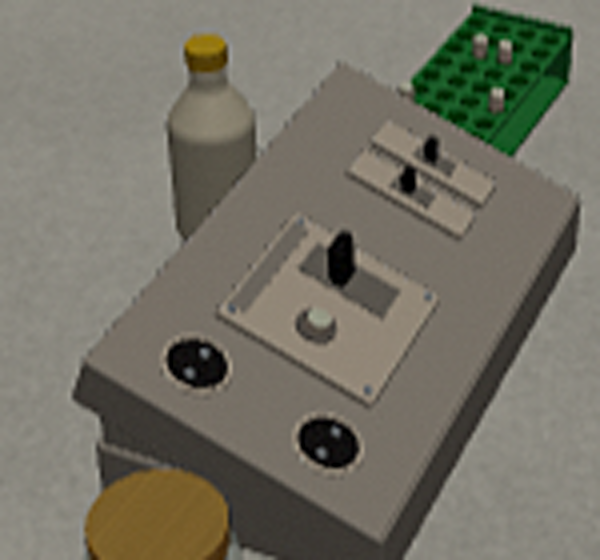

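The side fit gives the plate centre at about (577,68,92), yaw -0.235 and tilt 0.35. The measured size of 109 x 108 agrees with the given 110. I write a helper and work out a hover pose.

```bash
cat > h.py <<'E'
from station import env, vision
import numpy as np
from scipy.spatial.transform import Rotation as Ro
C=np.array([576.5,67.3,91.5]); YAW=-0.235; T=0.35
B=(Ro.from_euler('z',YAW)*Ro.from_euler('y',-T)).as_matrix()   # rcd axes in columns
def where():
    s=env.observe(); Rt=Ro.from_rotvec(s["eef_rot"]).as_matrix()
    print("t",round(float(s["time"]),2),"rcd pos",np.round(B.T@(s["position"]-C),1),"F rcd",np.round(B.T@s["contact_force"],1),"w",round(float(s["gripper_width"]),1))
    return s,Rt
def goto(*pts):
    s,Rt=where()
    best=min((np.c_[-B[:,2],k*B[:,1],k*B[:,0]] for k in(1,-1)),key=lambda G:Ro.from_matrix(Rt.T@G).magnitude())
    rv=Ro.from_matrix(Rt.T@best).as_rotvec(degrees=True)
    for p in pts: print(p,"shift m",np.round(Rt.T@(C+B@np.array(p,float)-s["position"])/1000,4),"turn",np.round(rv,2))
E
python3 - <<'E'
from h import *
goto((0,0,150),(0,25,150)); s,R=where(); print(np.round(R,2)); print(C+B@[0,0,150])
E
```

```text
t 0.1 rcd pos [-381.2  442.2  264.5] F rcd [ 0.4 -0.1 -0. ] w 85.5
(0, 0, 150) shift m [-0.0221 -0.3785  0.4585] turn [ -8.41 -20.02   1.63]
(0, 25, 150) shift m [-0.0222 -0.3538  0.4548] turn [ -8.41 -20.02   1.63]
t 0.1 rcd pos [-381.2  442.2  264.5] F rcd [ 0.4 -0.1 -0. ] w 85.5
[[-0.    0.37  0.93]
 [-0.    0.93 -0.37]
 [-1.   -0.    0.  ]]
[526.4790447   79.27620238 232.40590693]
```

play_rows(deltas=[-0.022,-0.379,0.459,-8.4,-20,1.6,-1,-0.022,-0.379,0.459,-8.4,-20,1.6,-1,-0.022,-0.379,0.459,-8.4,-20,1.6,-1,-0.022,-0.379,0.459,-8.4,-20,1.6,-1,-0.022,-0.379,0.459,-8.4,-20,1.6,-1,-0.022,-0.379,0.459,-8.4,-20,1.6,-1,-0.022,-0.379,0.459,-8.4,-20,1.6,-1,-0.022,-0.379,0.459,-8.4,-20,1.6,-1,-0.022,-0.379,0.459,-8.4,-20,1.6,-1,-0.022,-0.379,0.459,-8.4,-20,1.6,-1])

```text
time: 1.35
position: [527.4, 74.3, 232.2]
eef_rot: [0.147, 1.215, -0.21]
contact_force: [-0.2, 0.7, -0.5]
gripper_width: 0.0
```

```bash
python3 - <<'E'
from h import *
import cv2
goto((0,0,150),(0,25,60))
c=vision.camera_params("wrist"); p,d=vision.camera("wrist")
np.savez("wrist.npz",p=p,d=d,**c)
q=p[:,:,::-1].copy()
for X in [(0,25,10),(55,55,0),(55,-55,0),(-55,55,0),(-55,-55,0),(42*np.sin(.4),-25,-12+42*np.cos(.4))]:
    x=c["K"]@(c["R"]@(C+B@np.array(X))+c["t"]); x=x[:2]/x[2]; print(X,np.round(x)); cv2.drawMarker(q,tuple(int(i) for i in x),(0,0,255),0,10)
cv2.imwrite("pics/wrist1.png",q)
E
```

```text
t 1.35 rcd pos [  1.8  -4.6 149.1] F rcd [-0.5  0.6 -0.3] w 0.0
(0, 0, 150) shift m [-0.0009  0.0046 -0.0018] turn [-0.3  -0.04  0.12]
(0, 25, 60) shift m [ 0.089   0.0298 -0.0019] turn [-0.3  -0.04  0.12]
(0, 25, 10) [311. 192.]
(55, 55, 0) [339. 244.]
(55, -55, 0) [227. 245.]
(-55, 55, 0) [344. 130.]
(-55, -55, 0) [222. 130.]
(np.float64(16.35557037696332), -25, np.float64(26.684561748121176)) [255. 214.]
```

View pics/wrist1.png

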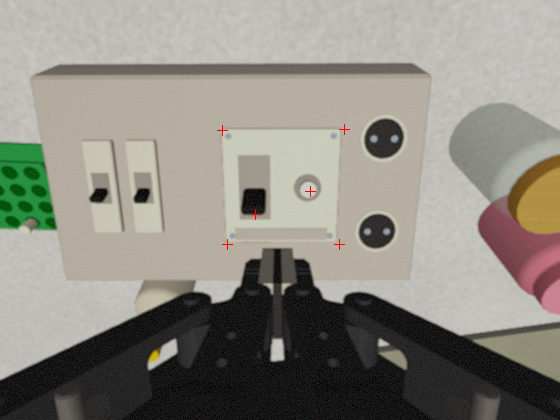

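The wrist view shows the plate corners, and the button at (308,188). They sit about 3 px up and left of my prediction, so I shift the centre by about (-2,-1.5) mm in rcd. The lever is at (254,202), on.

```bash
sed -i 's/^def where/C=C+B@np.array([-2,-1.5,0.])\ndef where/' h.py; python3 -c "
from h import *
goto((0,25,60),(0,25,16))"
```

```text
t 1.4 rcd pos [  6.3  -6.8 148.7] F rcd [ 1.8 -1.7 -0.1] w 0.1
(0, 25, 60) shift m [ 0.0886  0.0322 -0.0066] turn [-0.55  0.04  0.3 ]
(0, 25, 16) shift m [ 0.1326  0.0324 -0.0067] turn [-0.55  0.04  0.3 ]
```

play_rows(deltas=[0.05,0.032,-0.005,-0.5,0,0.3,-1,0.088,0.032,-0.005,-0.5,0,0.3,-1,0.105,0.032,-0.005,-0.5,0,0.3,-1,0.12,0.032,-0.005,-0.5,0,0.3,-1,0.128,0.032,-0.005,-0.5,0,0.3,-1,0.128,0.032,-0.005,-0.5,0,0.3,-1,0.128,0.032,-0.005,-0.5,0,0.3,-1])

```text
time: 2.28
position: [575.2, 91.8, 111.5]
eef_rot: [0.145, 1.213, -0.205]
contact_force: [-0.3, -0.6, 0.9]
gripper_width: 0.2
```

```bash
python3 - <<'E'
from h import *
import cv2
goto((0,25,12),(0,25,5))
p,d=vision.camera("wrist"); q,_=vision.camera("side")
np.savez("ref.npz",w=p,s=q)
cv2.imwrite("pics/near.png",np.hstack([p[60:400,100:500],cv2.resize(q[150:290,200:350],None,fx=2.4,fy=340/140)])[:,:,::-1])
where()
E
```

```text
t 2.27 rcd pos [ 2.3 25.  21.2] F rcd [ 0.2 -0.6  0.9] w 0.2
(0, 25, 12) shift m [ 0.0092 -0.     -0.0023] turn [-0.07  0.09 -0.07]
(0, 25, 5) shift m [ 0.0162 -0.     -0.0023] turn [-0.07  0.09 -0.07]
t 2.38 rcd pos [ 2.3 25.1 21.3] F rcd [ 0.   0.3 -0.2] w -0.1
```

View pics/near.png

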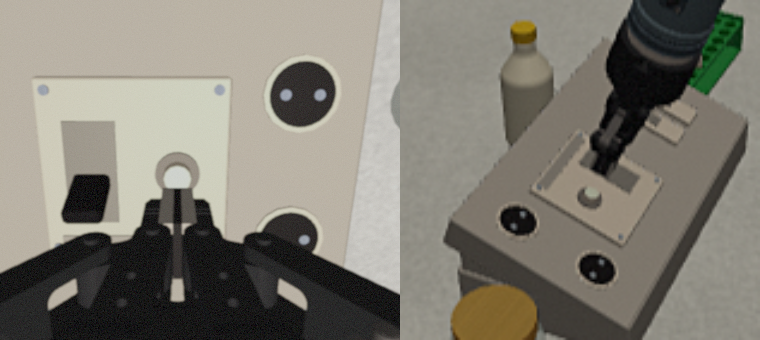

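```bash
python3 - <<'E'
from h import *
s,R=where(); tcp=s["position"]
for n in("wrist","side"):
    c=vision.camera_params(n)
    f=lambda X:np.round((lambda x:x[:2]/x[2])(c["K"]@(c["R"]@X+c["t"])),1)
    for nm,X in(("tcp",tcp),("tcp+11",tcp+R[:,0]*11),("button",C+B@[0,25,10.]),("but x+10",C+B@[10,25,10.]),("but z+10",C+B@[0,25,20.])): print(n,nm,f(X))
    if n=="wrist": print("cam in rcd",B.T@(-c["R"].T@c["t"]-C))
E
```

```text
t 2.38 rcd pos [ 2.3 25.1 21.3] F rcd [ 0.   0.3 -0.2] w -0.1
wrist tcp [278.7 251.7]
wrist tcp+11 [278.6 244.1]
wrist button [278.3 239.9]
wrist but x+10 [278.3 256.9]
wrist but z+10 [278.4 246.6]
cam in rcd [-64.33022246  24.10685432 184.116953  ]
side tcp [281.2 225.4]
side tcp+11 [279.9 228.2]
side button [280.7 228.8]
side but x+10 [277.1 226.7]
side but z+10 [281.9 226.2]
```

```bash
python3 - <<'E'
import numpy as np, cv2
z=np.load("ref.npz")
a=cv2.resize(z["w"][210:310,230:330],(500,500),interpolation=cv2.INTER_CUBIC)
b=cv2.resize(z["s"][200:250,255:305],(300,300),interpolation=cv2.INTER_CUBIC)
o=np.zeros((500,800,3),np.uint8);o[:,:500]=a;o[:300,500:]=b
for p in((243,208),(241,150)): cv2.drawMarker(o,p,(255,0,0),0,12)
cv2.drawMarker(o,(500+int(26.2*6),int(25.4*6)),(255,0,0),0,12)
cv2.imwrite("pics/zoom.png",o[:,:,::-1])
E
```

```text
(no output)
```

View pics/zoom.png

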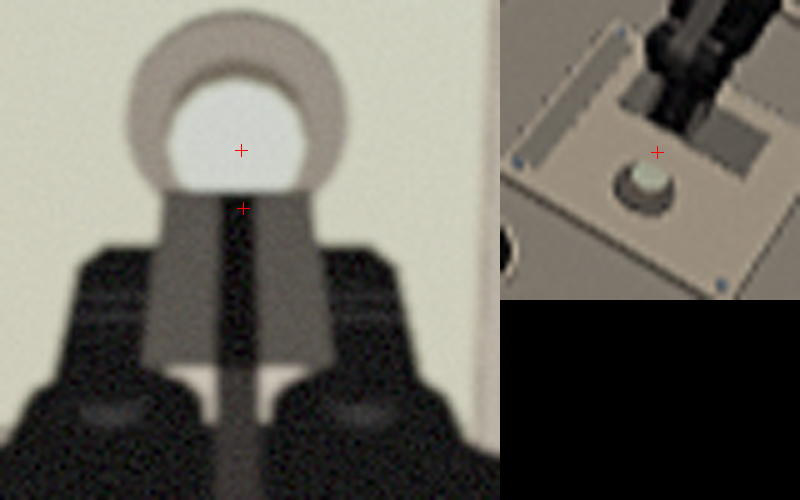

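```bash
python3 - <<'E'
from h import *
s,R=where()
for n,pts in(("wrist",[(268,252),(287,252),(268,260),(287,275),(277,240),(277,255)]),("side",[(284,220),(283,218),(286,219),(284,215),(279,229)])):
    c=vision.camera_params(n);p,d=vision.camera(n)
    for u,v in pts:
        X=c["R"].T@(np.linalg.inv(c["K"])@[u,v,1]*d[v,u]-c["t"])
        print(n,(u,v),p[v,u],"depth",d[v,u],"rcd",np.round(B.T@(X-C),1),"tool",np.round(R.T@(X-s["position"]),1))
E
```

```text
t 2.38 rcd pos [ 2.3 25.1 21.3] F rcd [ 0.   0.3 -0.2] w -0.1
wrist (268, 252) [90 84 78] depth 142.63855 rcd [-9.8 20.4 51.1] tool [-29.8  -4.7 -12. ]
wrist (287, 252) [87 80 73] depth 143.15509 rcd [-9.6 28.5 50.6] tool [-29.4   3.4 -11.8]
wrist (268, 260) [91 90 81] depth 134.98727 rcd [-9.6 20.6 59.1] tool [-37.8  -4.5 -11.8]
wrist (287, 275) [89 81 78] depth 122.15098 rcd [-9.6 27.8 72.4] tool [-51.1   2.8 -11.8]
wrist (277, 240) [204 209 203] depth 186.34822 rcd [ 0.6 24.3  8.6] tool [12.7 -0.9 -1.8]
wrist (277, 255) [0 0 0] depth 140.14938 rcd [-9.5 24.2 53.7] tool [-32.5  -0.9 -11.8]
side (284, 220) [6 6 7] depth 943.01776 rcd [ 0.  37.1 54.1] tool [-32.8  12.1  -2.2]
side (283, 218) [28 27 27] depth 941.8564 rcd [ 4.3 36.3 57.3] tool [-36.   11.3   2. ]
side (286, 219) [10 10  8] depth 940.263 rcd [-3.1 35.8 58.9] tool [-37.6  10.7  -5.3]
side (284, 215) [14 14 16] depth 928.5556 rcd [ 4.4 40.8 71.8] tool [-50.5  15.8   2.2]
side (279, 229) [158 162 141] depth 978.6154 rcd [ 2.8 29.6 11.1] tool [10.1  4.5  0.5]
```

Depth from both cameras puts the visible fingertips about 26 mm behind the reported TCP, so I'll find contact by force in small steps.

play_rows(deltas=[0.003,0,-0.002,0,0,0,-1,0.006,0,-0.002,0,0,0,-1,0.009,0,-0.002,0,0,0,-1,0.009,0,-0.002,0,0,0,-1])

```text
time: 2.98
position: [576.1, 91.3, 101.8]
eef_rot: [0.145, 1.214, -0.205]
contact_force: [0.8, 0.6, -0.5]
gripper_width: 0.0
```

```bash
python3 -c "
from h import *
where()"
```

```text
t 2.98 rcd pos [-0.1 24.8 11.8] F rcd [ 0.5  0.7 -0.7] w 0.0
```

play_rows(deltas=[0.002,0,0,0,0,0,-1,0.004,0,0,0,0,0,-1,0.004,0,0,0,0,0,-1])

```text
time: 3.35
position: [577.3, 90.9, 97.9]
eef_rot: [0.144, 1.214, -0.206]
contact_force: [-0.4, 0.1, 0.2]
gripper_width: -0.1
```

```bash
python3 - <<'E'
from h import *
s,R=where()
c=vision.camera_params("wrist");p,d=vision.camera("wrist")
for v in range(236,262,2):
    u=270
    X=c["R"].T@(np.linalg.inv(c["K"])@[u,v,1]*d[v,u]-c["t"])
    print(v,p[v,u],"rcd",np.round(B.T@(X-C),1))
E
```

```text
t 3.35 rcd pos [-0.3 24.6  7.6] F rcd [-0.3 -0.   0.3] w -0.1
236 [128 120 108] rcd [-6.8 20.1  1.7]
238 [118 109  95] rcd [-6.9 20.2  5.1]
240 [160 160 144] rcd [-6.2 20.2  6.2]
242 [205 209 196] rcd [-5.9 20.2  8.4]
244 [208 212 206] rcd [-4.7 20.2  8. ]
246 [205 209 203] rcd [-3.6 20.2  8.1]
248 [138 139 134] rcd [-11.7  20.7  31.4]
250 [93 87 77] rcd [-12.4  20.8  35.4]
252 [87 83 77] rcd [-12.3  20.9  37.4]
254 [86 83 75] rcd [-12.6  20.9  40.2]
256 [87 83 77] rcd [-12.3  20.9  41.7]
258 [90 86 79] rcd [-12.  21.  43.]
260 [86 82 75] rcd [-12.2  21.   45.6]
```

play_rows(deltas=[0.003,0,0,0,0,0,-1,0.006,0,0,0,0,0,-1,0.009,0,0,0,0,0,-1,0.012,0,0,0,0,0,-1,0.012,0,0,0,0,0,-1])

```text
time: 4.03
position: [581.2, 89.8, 86.3]
eef_rot: [0.144, 1.214, -0.206]
contact_force: [-0.0, 0.7, -0.2]
gripper_width: -0.2
```

play_rows(deltas=[0.002,0,0,0,0,0,-1,0.004,0,0,0,0,0,-1,0.004,0,0,0,0,0,-1])

```text
time: 4.4
position: [582.4, 89.4, 82.4]
eef_rot: [0.144, 1.215, -0.206]
contact_force: [0.1, 0.3, 0.2]
gripper_width: -0.0
```

```bash
python3 - <<'E'
from h import *
s,R=where()
c=vision.camera_params("wrist");p,d=vision.camera("wrist")
for v in range(240,262,2):
    u=270
    X=c["R"].T@(np.linalg.inv(c["K"])@[u,v,1]*d[v,u]-c["t"])
    print(v,p[v,u],"rcd",np.round(B.T@(X-C),1))
E
```

```text
t 4.4 rcd pos [-0.5 24.4 -8.8] F rcd [0.1 0.3 0.1] w -0.0
240 [153 146 135] rcd [-10.5  20.2   0.8]
242 [148 140 128] rcd [-8.7 20.1 -1.3]
244 [156 145 133] rcd [-8.4 20.2  0.7]
246 [145 139 124] rcd [-7.3 20.2  0.6]
248 [97 94 86] rcd [-12.4  20.5  16.1]
250 [88 83 78] rcd [-12.7  20.6  19.1]
252 [90 85 76] rcd [-13.   20.6  22.2]
254 [91 86 80] rcd [-12.2  20.6  22.4]
256 [92 87 83] rcd [-12.7  20.7  25.8]
258 [92 87 79] rcd [-12.6  20.7  27.5]
260 [92 82 78] rcd [-12.   20.8  28.3]
```

play_rows(deltas=[0.002,0,0,0,0,0,-1,0.004,0,0,0,0,0,-1,0.004,0,0,0,0,0,-1])

```text
time: 4.82
position: [583.9, 89.2, 78.7]
eef_rot: [0.144, 1.215, -0.206]
contact_force: [0.2, -0.4, 0.5]
gripper_width: -0.2
```

play_rows(deltas=[0.001,0,0,0,0,0,-1,0.002,0,0,0,0,0,-1,0.002,0,0,0,0,0,-1])

```text
time: 5.2
position: [584.5, 89.1, 77.2]
eef_rot: [0.144, 1.215, -0.206]
contact_force: [-3.4, 1.1, 5.8]
gripper_width: 0.2
```

play_rows(deltas=[0.001,0,0,0,0,0,-1,0.002,0,0,0,0,0,-1,0.002,0,0,0,0,0,-1])

```text
time: 5.58
position: [585.0, 88.9, 75.6]
eef_rot: [0.145, 1.215, -0.206]
contact_force: [-3.1, -0.1, 4.2]
gripper_width: 0.1
```

```bash
python3 -c "
from h import *
where()"
```

```text
t 5.58 rcd pos [ -0.4  24.5 -16. ] F rcd [-1.4 -0.8  4.9] w 0.1
```

play_rows(deltas=[0.001,0,0,0,0,0,-1,0.002,0,0,0,0,0,-1,0.002,0,0,0,0,0,-1])

```text
time: 5.95
position: [585.6, 88.8, 73.8]
eef_rot: [0.145, 1.216, -0.206]
contact_force: [-3.1, 0.5, 5.3]
gripper_width: 0.0
```

```bash
python3 - <<'E'
from h import *
import cv2
where(); p,d=vision.camera("wrist"); np.savez("w2.npz",p=p)
# dark lever pixels left of the fingers
g=cv2.cvtColor(p,cv2.COLOR_RGB2GRAY); m=(g[150:300,140:225]<45); v,u=np.nonzero(m); print(m.sum(),u.mean()+140 if len(u) else 0,v.min()+150,v.max()+150)
z=np.load("ref.npz")["w"]; g=cv2.cvtColor(z,cv2.COLOR_RGB2GRAY); m=(g[150:300,140:225]<45); v,u=np.nonzero(m); print(m.sum(),v.min()+150)
E
```

```text
t 5.95 rcd pos [ -0.4  24.5 -18. ] F rcd [-1.2 -0.2  6.1] w 0.0
2142 167.03267973856208 256 299
1963 235
```

Not conclusive yet, so I press a little further and then look.

play_rows(deltas=[0.001,0,0,0,0,0,-1,0.0015,0,0,0,0,0,-1,0.0015,0,0,0,0,0,-1])

```text
time: 6.38
position: [586.1, 88.7, 72.6]
eef_rot: [0.145, 1.216, -0.206]
contact_force: [-3.1, -0.7, 7.2]
gripper_width: 0.1
```

```bash
python3 - <<'E'
from h import *
import cv2
where(); p,d=vision.camera("wrist"); q=np.load("w2.npz")["p"]
cv2.imwrite("pics/press.png",np.hstack([q[100:400,80:460],p[100:400,80:460]])[:,:,::-1])
E
```

```text
t 6.38 rcd pos [ -0.4  24.5 -19.3] F rcd [-0.2 -1.4  7.8] w 0.1
```

View pics/press.png

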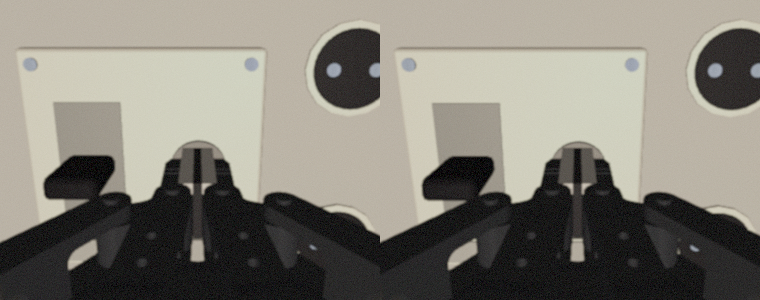

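play_rows(deltas=[0.0005,0,0,0,0,0,-1,0.001,0,0,0,0,0,-1,0.001,0,0,0,0,0,-1])

```text
time: 6.8
position: [586.1, 88.7, 72.4]
eef_rot: [0.146, 1.217, -0.206]
contact_force: [-7.7, -0.0, 14.2]
gripper_width: -0.3
```

```bash
cat >> h.py <<'E'
def lev():
    import cv2
    where(); p,d=vision.camera("wrist"); g=cv2.cvtColor(p,cv2.COLOR_RGB2GRAY); m=(g[150:300,140:185]<45); v,u=np.nonzero(m); print("lever px",m.sum(),"top row",v.min()+150); return p
E
python3 -c "
from h import *
lev()"
```

```text
t 6.8 rcd pos [ -0.4  24.5 -19.5] F rcd [-2.1 -1.8 15.9] w -0.3
lever px 1828 top row 257
```

```bash
python3 - <<'E'
from h import *
import cv2
c=vision.camera_params("wrist"); p=lev(); cv2.imwrite("pics/p3.png",p[:,:,::-1])
for a in(.12,.6,1.05):
    l=.52-a
    for y in (-36,-14):
        X=C+B@np.array([42*np.sin(l),y,-12+42*np.cos(l)]); x=c["K"]@(c["R"]@X+c["t"]); print(a,y,np.round(x[:2]/x[2]))
E
```

```text
t 6.85 rcd pos [ -0.4  24.5 -19.5] F rcd [-3.1 -1.8 15.7] w 0.4
lever px 1823 top row 257
0.12 -36 [127. 335.]
0.12 -14 [182. 335.]
0.6 -36 [117. 295.]
0.6 -14 [176. 295.]
1.05 -36 [118. 244.]
1.05 -14 [177. 244.]
```

The button has bottomed at about 16 N. The lever end at image rows 257-298 matches the prediction for 0.6 rad (row 295), not 0.12 (row 335), so it has tripped. I let go and compare from the earlier height.

play_rows(deltas=[-0.005,0,0,0,0,0,-1,-0.015,0,0,0,0,0,-1,-0.03,0,0,0,0,0,-1,-0.041,0,0,0,0,0,-1,-0.041,0,0,0,0,0,-1])

```text
time: 7.52
position: [573.1, 92.7, 112.3]
eef_rot: [0.147, 1.215, -0.204]
contact_force: [0.2, -0.2, -0.2]
gripper_width: -0.1
```

```bash
python3 - <<'E'
from h import *
import cv2
c=vision.camera_params("wrist"); p=lev()
for a in(.12,.6):
    l=.52-a
    X=C+B@np.array([42*np.sin(l),-25,-12+42*np.cos(l)]); x=c["K"]@(c["R"]@X+c["t"]); print(a,np.round(x[:2]/x[2]))
r=np.load("ref.npz")["w"]
cv2.imwrite("pics/cmp.png",np.hstack([r[60:400,100:480],p[60:400,100:480]])[:,:,::-1])
goto((0,25,21),(26,-25,60),(26,-25,35))
E
```

```text
t 7.53 rcd pos [ 0.5 25.4 22.7] F rcd [ 0.1 -0.2 -0.3] w -0.1
lever px 629 top row 227
0.12 [181. 284.]
0.6 [177. 250.]
t 7.58 rcd pos [-0.  25.1 22.1] F rcd [ 0.3 -0.7  0.7] w -0.3
(0, 25, 21) shift m [ 0.0011 -0.0001  0.    ] turn [-0.12 -0.08 -0.08]
(26, -25, 60) shift m [-0.038  -0.05    0.0261] turn [-0.12 -0.08 -0.08]
(26, -25, 35) shift m [-0.013  -0.05    0.0261] turn [-0.12 -0.08 -0.08]
```

View pics/cmp.png

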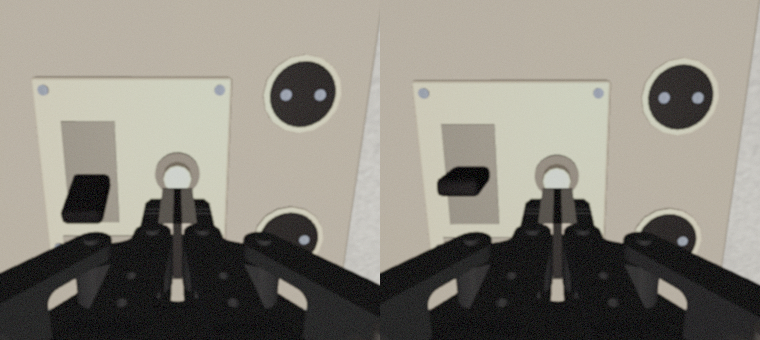

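The views side by side show the lever dropped from (87,197) to (463,182 in the right half), and the button is out. Contact puts the real fingertip about 22.5 mm behind the TCP. Now I move to the up-slope side of the lever and lower.

play_rows(deltas=[-0.01,-0.02,0.013,0,0,0,-1,-0.01,-0.05,0.026,0,0,0,-1,-0.01,-0.05,0.026,0,0,0,-1,0,-0.05,0.026,0,0,0,-1,0.01,-0.05,0.026,0,0,0,-1,0.018,-0.05,0.026,0,0,0,-1,0.025,-0.05,0.026,0,0,0,-1,0.025,-0.05,0.026,0,0,0,-1])

```text
time: 8.57
position: [592.7, 36.0, 96.0]
eef_rot: [0.145, 1.217, -0.206]
contact_force: [-0.8, 0.9, 0.2]
gripper_width: -0.2
```

```bash
python3 - <<'E'
from h import *
goto((26,-25,-4.5),(12,-25,-4.5),(0,-25,-4.5))
E
```

```text
t 8.57 rcd pos [ 25.2 -25.1  -3.7] F rcd [-0.8  0.7  0.5] w -0.2
(26, -25, -4.5) shift m [0.0008 0.0001 0.0008] turn [-0.09 -0.15 -0.02]
(12, -25, -4.5) shift m [ 0.0008  0.0001 -0.0132] turn [-0.09 -0.15 -0.02]
(0, -25, -4.5) shift m [ 0.0009  0.0001 -0.0252] turn [-0.09 -0.15 -0.02]
```

play_rows(deltas=[0,0,-0.003,0,0,0,-1,0,0,-0.006,0,0,0,-1,0,0,-0.009,0,0,0,-1,0,0,-0.012,0,0,0,-1,0,0,-0.015,0,0,0,-1,0,0,-0.015,0,0,0,-1])

```text
time: 9.32
position: [579.2, 39.5, 91.1]
eef_rot: [0.145, 1.217, -0.205]
contact_force: [0.4, -0.7, 1.2]
gripper_width: -0.1
```

play_rows(deltas=[0,0,-0.002,0,0,0,-1,0,0,-0.004,0,0,0,-1,0,0,-0.004,0,0,0,-1])

```text
time: 9.7
position: [575.7, 40.4, 89.8]
eef_rot: [0.145, 1.216, -0.205]
contact_force: [2.6, -0.4, 0.5]
gripper_width: -0.4
```

play_rows(deltas=[0,0,-0.002,0,0,0,-1,0,0,-0.004,0,0,0,-1,0,0,-0.004,0,0,0,-1])

```text
time: 10.07
position: [573.7, 41.1, 89.5]
eef_rot: [0.146, 1.213, -0.205]
contact_force: [4.6, -2.1, 0.6]
gripper_width: -0.3
```

```bash
python3 - <<'E'
from h import *
where()
E
```

```text
t 10.07 rcd pos [  4.5 -24.6  -3. ] F rcd [ 4.8 -1.  -1.2] w -0.3
```

play_rows(deltas=[0,0,-0.002,0,0,0,-1,0,0,-0.004,0,0,0,-1,0,0,-0.004,0,0,0,-1])

```text
time: 10.45
position: [572.4, 41.7, 89.6]
eef_rot: [0.147, 1.208, -0.204]
contact_force: [5.9, -3.0, -1.1]
gripper_width: 0.3
```

play_rows(deltas=[0,0,-0.002,0,0,0,-1,0,0,-0.003,0,0,0,-1,0,0,-0.003,0,0,0,-1])

```text
time: 10.82
position: [572.0, 42.0, 90.0]
eef_rot: [0.148, 1.203, -0.204]
contact_force: [5.3, -3.0, 0.8]
gripper_width: 0.2
```

```bash
python3 - <<'E'
from h import *
where()
E
```

```text
t 10.82 rcd pos [  2.9 -24.1  -1.9] F rcd [ 5.8 -1.7 -1.3] w 0.2
```

```bash
python3 - <<'E'
from h import *
goto((-1,-25,-4),(-4,-25,-4))
E
```

```text
t 10.82 rcd pos [  2.9 -24.1  -1.9] F rcd [ 5.8 -1.7 -1.3] w 0.2
(-1, -25, -4) shift m [ 0.002  -0.0009 -0.0039] turn [-0.21  0.62 -0.26]
(-4, -25, -4) shift m [ 0.002  -0.0009 -0.0069] turn [-0.21  0.62 -0.26]
```

play_rows(deltas=[0.002,-0.001,-0.004,-0.2,0.6,-0.3,-1,0.002,-0.001,-0.007,-0.2,0.6,-0.3,-1,0.002,-0.001,-0.007,-0.2,0.6,-0.3,-1])

```text
time: 11.2
position: [569.0, 42.7, 87.4]
eef_rot: [0.144, 1.209, -0.204]
contact_force: [6.1, -1.4, 1.5]
gripper_width: -0.4
```

```bash
python3 - <<'E'
from h import *
import cv2
goto((-4,-25,-4)); p,d=vision.camera("wrist"); q,_=vision.camera("side")
cv2.imwrite("pics/arm.png",np.hstack([p[100:400,80:460],cv2.resize(q[170:270,220:340],(360,300),interpolation=cv2.INTER_CUBIC)])[:,:,::-1])
E
```

```text
t 11.2 rcd pos [ -0.9 -24.1  -3.3] F rcd [ 6.3  0.1 -0.7] w -0.4
(-4, -25, -4) shift m [ 0.0007 -0.0009 -0.0031] turn [-0.04  0.34 -0.09]
```

View pics/arm.png

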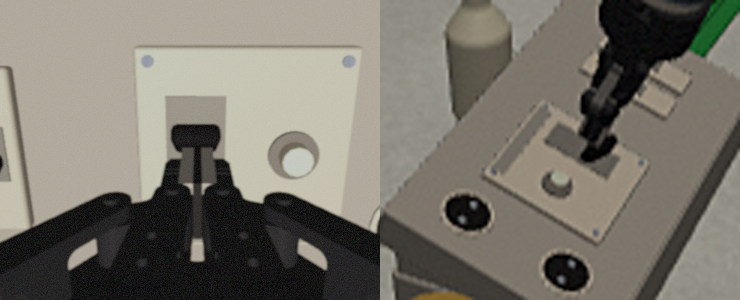

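The wrist view shows the finger behind the lever, whose end is at (195,135), and the button free. The lever still moved at about 6 N, so it is not at the stop yet and I push further.

play_rows(deltas=[0.001,-0.001,-0.003,0,0.5,0,-1,0.001,-0.001,-0.006,0,0.8,0,-1,0.001,-0.001,-0.006,0,0.8,0,-1])

```text
time: 11.68
position: [567.7, 43.2, 86.9]
eef_rot: [0.148, 1.215, -0.202]
contact_force: [7.8, -1.5, 2.1]
gripper_width: -0.1
```

play_rows(deltas=[0.001,-0.001,-0.003,0,0.5,0,-1,0.001,-0.001,-0.006,0,0.8,0,-1,0.001,-0.001,-0.006,0,0.8,0,-1])

```text
time: 12.05
position: [567.4, 43.4, 87.0]
eef_rot: [0.151, 1.219, -0.2]
contact_force: [8.8, -2.5, 3.0]
gripper_width: 0.4
```

```bash
python3 - <<'E'
from h import *
goto((-7,-25,-4))
E
```

```text
t 12.05 rcd pos [ -2.6 -23.9  -3.1] F rcd [ 9.6 -0.4 -0.3] w 0.4
(-7, -25, -4) shift m [ 0.0009 -0.0011 -0.0044] turn [-0.16 -0.28 -0.45]
```

play_rows(deltas=[0.001,-0.001,-0.005,0,0.3,-0.3,-1,0.001,-0.001,-0.01,0,0.5,-0.3,-1,0.001,-0.001,-0.01,0,0.5,-0.3,-1])

```text
time: 12.42
position: [566.7, 44.0, 87.7]
eef_rot: [0.152, 1.211, -0.201]
contact_force: [11.7, -3.7, 3.8]
gripper_width: -0.1
```

```bash
python3 - <<'E'
from h import *
import cv2
goto((-7,-25,-4)); c=vision.camera_params("wrist"); p,d=vision.camera("wrist")
for a in(.6,.95,1.05):
    l=.52-a
    for k in (-5,5):
        X=C+B@np.array([42*np.sin(l)+k*np.cos(l),-25,-12+42*np.cos(l)-k*np.sin(l)]); x=c["K"]@(c["R"]@X+c["t"]); print(a,k,np.round(x[:2]/x[2]))
cv2.imwrite("pics/arm2.png",cv2.resize(p[150:300,200:350],None,fx=4,fy=4)[:,:,::-1])
E
```

```text
t 12.43 rcd pos [ -3.1 -23.4  -2.2] F rcd [12.8 -0.9 -0.6] w -0.1
(-7, -25, -4) shift m [ 0.0018 -0.0016 -0.0039] turn [-0.3   0.14 -0.45]
0.6 -5 [276. 269.]
0.6 5 [276. 291.]
0.95 -5 [276. 234.]
0.95 5 [276. 258.]
1.05 -5 [275. 225.]
1.05 5 [276. 248.]
```

View pics/arm2.png

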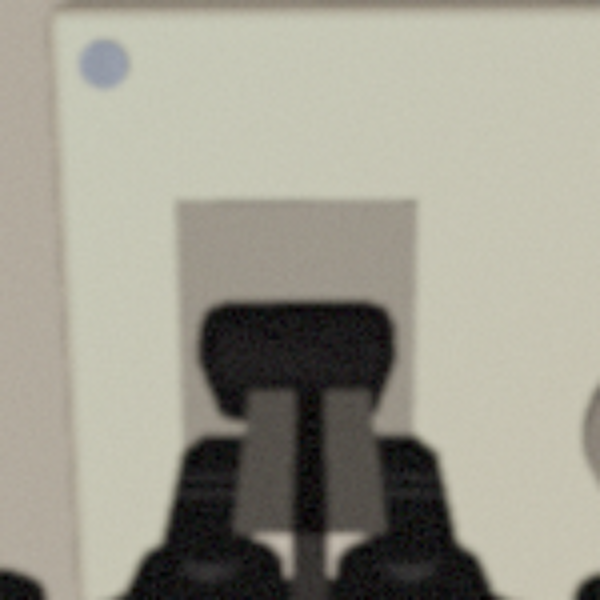

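The lever's far edge is at row 226, where the 1.05 rad prediction is 225, and the force has risen to 13 N without motion, so it is at the lower stop. Now I back off and go over to the down-slope side.

play_rows(deltas=[0,-0.002,0.008,-0.3,0.1,-0.4,-1,0,-0.002,0.02,-0.3,0.1,-0.4,-1,-0.02,-0.002,0.025,-0.3,0.1,-0.4,-1,-0.04,-0.002,0.025,-0.3,0.1,-0.4,-1,-0.045,-0.002,0.025,-0.3,0.1,-0.4,-1,-0.045,-0.002,-0.01,-0.3,0.1,-0.4,-1,-0.045,-0.002,-0.035,-0.3,0.1,-0.4,-1,-0.045,-0.002,-0.035,-0.3,0.1,-0.4,-1])

```text
time: 13.48
position: [515.1, 53.1, 115.0]
eef_rot: [0.14, 1.221, -0.204]
contact_force: [0.4, -0.2, 0.3]
gripper_width: -0.2
```

```bash
python3 - <<'E'
from h import *
goto((-36,-25,-3.5))
E
```

```text
t 13.47 rcd pos [-42.9 -26.6  41.5] F rcd [ 0.5 -0.1  0.1] w -0.2
(-36, -25, -3.5) shift m [0.0449 0.0017 0.0072] turn [ 0.18 -0.33  0.09]
```

play_rows(deltas=[0.015,0.002,0.007,0.2,-0.3,0,-1,0.03,0.002,0.007,0.2,-0.3,0,-1,0.04,0.002,0.007,0.2,-0.3,0,-1,0.046,0.002,0.007,0.2,-0.3,0,-1,0.046,0.002,0.007,0.2,-0.3,0,-1])

```text
time: 14.1
position: [537.1, 49.5, 73.8]
eef_rot: [0.143, 1.216, -0.207]
contact_force: [-0.9, -0.3, -0.5]
gripper_width: 0.2
```

play_rows(deltas=[0,0,0.004,0,0,0,-1,0,0,0.008,0,0,0,-1,0,0,0.012,0,0,0,-1,0,0,0.015,0,0,0,-1,0,0,0.018,0,0,0,-1,0,0,0.018,0,0,0,-1])

```text
time: 14.85
position: [553.8, 45.5, 80.0]
eef_rot: [0.143, 1.216, -0.208]
contact_force: [-0.3, -0.3, 0.4]
gripper_width: -0.1
```

```bash
python3 - <<'E'
from h import *
goto((-12,-25,-5),(-4,-25,-5),(4,-25,-5))
E
```

```text
t 14.85 rcd pos [-17.9 -25.   -4.9] F rcd [-0.1 -0.3  0.5] w -0.1
(-12, -25, -5) shift m [0.0001 0.     0.0059] turn [-0.04 -0.04  0.14]
(-4, -25, -5) shift m [0.0001 0.     0.0139] turn [-0.04 -0.04  0.14]
(4, -25, -5) shift m [0.0001 0.     0.0219] turn [-0.04 -0.04  0.14]
```

play_rows(deltas=[0,0,0.004,0,0,0,-1,0,0,0.008,0,0,0,-1,0,0,0.012,0,0,0,-1,0,0,0.015,0,0,0,-1,0,0,0.018,0,0,0,-1,0,0,0.02,0,0,0,-1,0,0,0.022,0,0,0,-1,0,0,0.022,0,0,0,-1])

```text
time: 15.85
position: [572.8, 40.3, 86.9]
eef_rot: [0.142, 1.218, -0.208]
contact_force: [-4.2, 0.8, -2.3]
gripper_width: 0.1
```

```bash
python3 - <<'E'
from h import *
goto((4,-25,-5),(8,-25,-5))
E
```

```text
t 15.85 rcd pos [  3.  -25.6  -5.3] F rcd [-4.8 -0.2 -0.7] w 0.1
(4, -25, -5) shift m [-0.0003  0.0006  0.001 ] turn [-0.04 -0.16  0.2 ]
(8, -25, -5) shift m [-0.0003  0.0006  0.005 ] turn [-0.04 -0.16  0.2 ]
```

play_rows(deltas=[0,0.0005,0.002,0,0,0,-1,0,0.0005,0.004,0,0,0,-1,0,0.0005,0.006,0,0,0,-1,0,0.0005,0.006,0,0,0,-1])

```text
time: 16.35
position: [573.0, 40.2, 86.6]
eef_rot: [0.141, 1.229, -0.209]
contact_force: [-15.0, 3.5, 6.1]
gripper_width: 0.1
```

```bash
python3 - <<'E'
from h import *
goto((8,-25,-5))
E
```

```text
t 16.35 rcd pos [  3.  -25.7  -5.6] F rcd [-12.3  -0.1  11. ] w 0.1
(8, -25, -5) shift m [-0.0007  0.0007  0.005 ] turn [ 0.01 -0.8   0.35]
```

Stalled at x = 3 mm with the force normal to a lever leaning at its upper stop, about 16 N. I back away and check.

play_rows(deltas=[0,0,-0.006,0,0,0,-1,0,0,-0.016,0,0,0,-1,-0.01,0,-0.026,0,-0.8,0,-1,-0.03,0,-0.03,0,-0.8,0,-1,-0.06,0.03,-0.03,0,-0.8,0,-1,-0.1,0.05,-0.01,0,-0.8,0,-1,-0.15,0.05,0,0,-0.8,0,-1,-0.15,0.05,0,0,-0.8,0,-1,-0.15,0.05,0,0,-0.8,0,-1])

```text
time: 17.48
position: [537.8, 101.3, 228.6]
eef_rot: [0.142, 1.213, -0.209]
contact_force: [0.6, -0.3, 0.4]
gripper_width: -0.1
```

```bash
python3 - <<'E'
from h import *
import cv2
where(); c=vision.camera_params("wrist"); p,d=vision.camera("wrist"); q,_=vision.camera("side")
for a in(.12,.6):
    l=.52-a
    X=C+B@np.array([42*np.sin(l),-25,-12+42*np.cos(l)]); x=c["K"]@(c["R"]@X+c["t"]); print(a,np.round(x[:2]/x[2]))
cv2.imwrite("pics/fin.png",np.hstack([p[60:400,40:480],cv2.resize(q[150:290,200:350],(357,340))])[:,:,::-1])
E
```

```text
t 17.48 rcd pos [  6.2  25.6 144.4] F rcd [ 0.8 -0.1  0.1] w -0.1
0.12 [220. 211.]
0.6 [218. 189.]
```

View pics/fin.png

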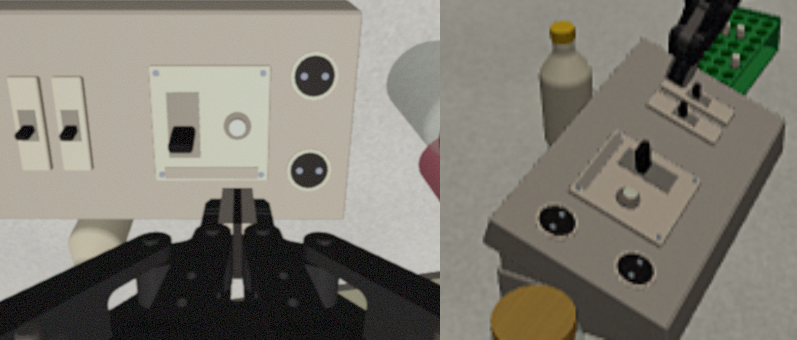

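The lever end is at about row 211 in the wrist view, which matches the 0.12 rad prediction. The button is out, both breakers are on, and the jar, rack and bottle stand as before. I hand in.

```bash
python3 -c "
from station import job
print(job.close_job())"
```

```text
the job is handed in; nothing more can be done
None
```

I ran the trip test and re-armed the switch, and the job is handed in at about 17.5 s on the robot clock; no verdict was given.

- **Trip:** I pressed the button until it bottomed, at about 16 N. The lever dropped to about half-way. I let go, and the button came out again.
- **Re-arm:** I pushed the lever down to its lower stop. In the image it stood at about 1.05 rad, and at about 13 N it barely moved any further.
- **Lift:** I lifted it to the upper stop, with about 16 N at the stall, and backed away.

**Last checks:** The wrist picture showed the lever staying up at about the 0.12 rad position with the gripper clear. The button was out and both breakers were still on. What showed of the jar, rack and bottle looked upright and where it was; I judged that by eye and did not measure it.

**Disagreements:**
- The real fingertips sat about 22 to 26 mm behind the reported tool point, so I found contacts by force and camera instead.
- The wrist camera placed the plate about 3 mm away from the side camera's estimate, so I corrected the position by about 2.5 mm.

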